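Chuck the burnishing bit at the watchmaker's bench

ROBOT

A 6-joint arm with a two-finger parallel gripper is mounted at the origin on the work surface. World frame = base frame: x ahead of the robot, y to its left, z up, the work surface at z = 0. Lengths are in m, angles in rad, forces in N, time in s.
With the tool pointing down it reaches from about 0.3 to 0.875 m from the base axis. Payload 6.4 kg.
Tool frame: the origin (TCP) lies on the centre line of the jaws, within the pads' length; the fingertips stand 22 mm ahead of it and the grasp point (between the pads) lies 3 mm ahead of it; z points along the fingers, y is the direction in which the jaws open and shut (so a half turn about z gives the same grasp; the last joint's range is limited). The gripper opens to 85 mm and grips with 20 to 120 N. Pads are 22 mm wide; open, the fingers measure 114 mm over their backs; the gripper's body (76 mm by 85 mm) begins 54 mm behind the grasp point. The pads swing forward as they close: fully open they stand 13 mm farther back than shut.
Start: joints at [1.101, 0.181, 1.607, -0, 1.354, -0.206], TCP at [0.15, 0.555, 0.253] pointing down, gripper open.
Joint ranges: [-2.99, 2.99], [-0.89, 2.07], [0.3, 2.58], [-1.14, 4.28], [0, 2.63], [-3.12, 3.12]. Speed limits (rad/s): [2.57, 2.57, 3.01, 3.14, 3.14, 3.14].

INTERFACE

Orientations are given as a unit quaternion [w, x, y, z].
In Python, from bench import bot gives the robot as it stands.
- The arm moves only by the tool drive_tool, never from a script. Its argument "moves" is a list of rows, each an object with "travel": the shift along the tool's x, y, z in units of 30 mm (1.0 is 30 mm), a list of three; "yaw": the turn about the tool's z in units of 5 degrees (1.0 is 5 degrees); "claw": the opening, from 0 (shut) to 1 (fully open). A call has 1 to 12 rows; each row shifts and turns the pose as measured when the row begins, along the tool's axes as they then stand; what a row does not reach is not made up. A row lasts 1/8 s, in which the tool goes at most 62.5 mm and 10.7 degrees, less where a joint would pass 70% of its speed; a pose out of reach is approached as far as the arm can. A call is refused whole if a number of a shift passes 1 or a number of a turn 1, either way. A call with a gripper value outside its range is refused whole. The fingers move at their own pace and stop on an object; "squeeze" is the grip in N (left out, the last holds). Time passes only in rows, so rows that do not move let the fingers close. It gives the time, the measured TCP pose, the force and the opening at its end, in the units of the state.
- bot.observe(): the state, without advancing time (a new reading comes with each control period).
- bot.grab_frame(name): name is "scene" or "top"; returns a dict with "frame" (400x640x3 uint8, red, green, blue), "range_z" (400x640 float32, m along the optical axis (not along the pixel's ray), 0 where there is no reading), "vfov" (degrees; the focal length in pixels is half the picture's height over the tangent of half this angle, whatever the lens; pixels are square), "cx", "cy" (the principal point, pixels), "T" (4x4, takes a point from camera to world coordinates). Camera axes: x right, y up, looking along -z (the intrinsics and any distortion apply to the point x, -y, -z); pixel columns grow to the right and rows downward; lengths in m; the calibration is good to about 2 mm. A picture is of the moment at which its call begins.
- bot.close_job(): hands the job in, once; it reports no verdict.
Trained networks look in the newest picture that a camera, given by its name, has taken for a name from the list of things; names that differ only in an ending like _2 or _b are one class to them, and where a whole thing is asked for, a point or a joint stands for the part that bears it (a point fixed in the world has none). Each returns a list of dicts, best first, with "score" (0 to 1); they miss things now and then, are a little off and sometimes report something else, mostly with a low value. They report only what shows in the picture. A call takes as long as a camera call. They do not tell look-alikes from the thing itself.
- bot.outline_of(camera, name): "pixels" (400x640 bool, what is visible of it) and "uv" ([column, row] in pixels, amid what is visible of it).
The state is a dict: "time_s": time; "joints": joint angles; "joint_vel": joint speeds; "joint_efforts": joint torques, N m; "position": TCP position; "eef_rot": TCP orientation; "ft_force": force on the tool from outside, world axes, zero at the start; "torque": the same for the moment, N m; "grip_width": finger opening in m.
Only numpy, scipy, OpenCV 4.12 (cv2) and the standard library are available. Lean on these libraries where they do the work, as an engineer would, in place of code of your own. Each camera call takes 0.05 s, during which the arm holds its last target. There are 200 camera calls.

TASK

Take the red-collared bit from the rack and stand it, shank first, fully home in the mouth of the tilted bench chuck. Then turn the chuck's green sleeve clockwise (seen from the mouth) until the jaws close and grip the bit firmly on their own, but stop there and do not overtighten. Let go of everything, and leave the other two bits, the lidded pot and the loupe where they are.

Things in the scene. Friction and masses are not known exactly. Their poses are not given: they have to be found in the camera images.
- seat (a point): Centre of the floor of the chuck's mouth, where the bit's foot rests, 85 mm above the bench. Its z is the chuck axis, pointing out of the mouth, leaning 30 degrees from vertical to the chuck's front (roughly to the robot); its y is level. Below is the steel stem, 35 mm in diameter. A bit put in stands loose, leaning a little, until the jaws close.
- jaw_mouth (a point): Centre of the mouth between the tops of the three steel jaws (16 mm wide), on the chuck axis 34 mm out from the seat; axes as at the seat. The jaws reach from here down to the seat. At the start the mouth is 16 to 21 mm across, not told; so the jaws meet the 12 mm shank after the sleeve has turned 1.0 to 2.3 rad.
- sleeve_top (a point): Centre of the top rim of the green ribbed sleeve, 32 mm out from the seat, axes as there. The sleeve is round, 48 mm over its ribs, 32 mm tall, and turns about the chuck axis. Clockwise seen from the mouth closes all jaws together, 2 mm each per radian; it stays where left. Mostly two or three grasps. A seated bit stands 32 mm proud of here: leave room for it inside the gripper.
- sleeve_grip (a point): On the axis, 5 mm below the rim: where to grip the sleeve (50 N or more). Friction 0.22 N m, either way, so at rest the felt torque can settle with either sign. Once the jaws touch the shank, springs shift it by 0.22 N m per radian, against closing. Firm 0.45 rad after touch (0.1 N m shift), best 0.6-0.8 rad (0.13-0.18), overtight 1.05 rad (0.24). Compare readings after like steps.
- bit_red_center (a point): The bit to use, upright in the rack: its centre, 32 mm above its foot; z up along the bit. 64 mm long, 60 g: steel shank 12 mm in diameter from the foot (bevelled 2 mm) to 36 mm; red collar 18 mm in diameter from 36 to 61 mm; brass tip to 64 mm. Grasp the collar about 55 mm above the foot, so that the fingertips clear the chuck when the bit is home.
- bit_red_foot (a point): Centre of the flat foot of the red bit (the shank end), on its axis; z runs up along the bit.
- bit_red: The red bit; origin at the centre of its foot, z along the bit.
- chuck: The chuck stand with its stem, sleeve and jaws, base plate 120 x 100 mm. Fixed to the bench, origin on the bench, 85 mm straight below the seat; its own -x is the side to which the mouth leans.
- rack: Grey bit rack, fixed to the bench, 50 x 160 x 26 mm, origin at the centre of its underside. Three holes, 14 mm wide and 20 mm deep, in a row along its own y at -55, 0 and +55 mm; the bits' feet stand 6 mm above the bench. Any bit can be in any hole. Closing the fingers along the rack's own x keeps them off the neighbouring bits.
- bit_blue_center (a point): The blue burnishing bit, same shape as the red one, standing in the rack. Leave it alone. The point is its centre, half-way up (32 mm above its foot).
- bit_yellow_center (a point): The yellow burnishing bit, same shape as the red one, standing in the rack. Leave it alone. The point is its centre, half-way up (32 mm above its foot).
- pot_center (a point): Small round lidded metal pot, 56 mm in diameter, 35 mm tall, standing loose on the bench; the point is its centre. Leave it alone.
- loupe_center (a point): Orange eye loupe, 34 mm in diameter, 34 mm tall, standing loose on the bench; the point is its centre. Leave it alone.
Mind the look-alikes: they are no part of the job. Several things have the shape of the bit_red; the one meant has the colours described above.

How it is judged:
By the outcome, as a careful person would: the job done as asked, in the order asked, and still so for the second after the job is handed in, with the robot touching nothing.
It also fails if it takes over 72 s, if anything falls off the work surface, if the arm or the gripper's body presses on something with over 40 N, if the wrist force passes 120 N, or if a joint passes its speed limit or range.

## Working session

There is one attempt and no reset: what is moved stays moved. The work goes in short steps, Python scripts to look and compute and a tool call to move; the robot and the scene stay as the last step left them, time stands still between calls to the robot, and variables do not carry over. Pictures are saved under pics/ and viewed, about 8 in all and at most 12, crops included, and the job is handed in when it is done.

Besides the shell and the picture viewer there is one more tool, called after "Emit:" as a command line: name --argument value ..., lists and objects as JSON in quotes. drive_tool: Moves the arm, as the interface text tells. Its arguments: {"type":"object","properties":{"moves":{"type":"array"},"squeeze":{"type":"number"}},"required":["moves"]}

```bash
mkdir -p pics
cat > h.py <<'E'
import numpy as np, cv2
from bench import bot
from scipy.spatial.transform import Rotation as R
def rot(q): return R.from_quat([q[1],q[2],q[3],q[0]]).as_matrix()
def cloud(g):
    z=g["range_z"]; f=200/np.tan(np.radians(g["vfov"])/2)
    v,u=np.mgrid[0:400,0:640]
    P=np.stack([(u-g["cx"])/f*z,-(v-g["cy"])/f*z,-z,np.ones_like(z)],-1)@g["T"].T
    P=P[...,:3].copy(); P[z<=0]=np.nan
    return P
def save(name,img): cv2.imwrite("pics/"+name,cv2.cvtColor(np.ascontiguousarray(img),cv2.COLOR_RGB2BGR))
E
python3 - <<'E'
from h import *
np.set_printoptions(precision=4,suppress=True)
fr=[]
for c in ["scene","top"]:
    g=bot.grab_frame(c); fr.append(g["frame"]); np.savez(c+".npz",**g)
    print(c,[k for k in g],g["vfov"],g["cx"],g["cy"],g["T"][:3].tolist())
    P=cloud(g)
    for n in ["bit_red","chuck","rack","pot_center","loupe_center","sleeve_top","jaw_mouth"]:
        for d in bot.outline_of(c,n)[:4]:
            m=d["pixels"]; print(n,round(d["score"],2),d["uv"],m.sum(),np.nanmedian(P[m],0),np.nanmax(P[m],0))
save("a.png",cv2.resize(np.vstack(fr),(800,1000))[:500]); save("b.png",cv2.resize(fr[1],(800,500)))
print(bot.observe())
E
```

```text
scene ['frame', 'range_z', 'vfov', 'cx', 'cy', 'T'] 48.8755637289051 321.7417161633152 207.45307475256368 [[-0.38682524466038976, -0.7044629786264529, 0.5950614605552733, 1.015235327757092], [0.922033415608734, -0.3058638399516962, 0.23727977560444216, 0.25980439805594285], [0.014852965842579087, 0.6404523582240514, 0.7678542610749323, 0.701399331029023]]
bit_red 0.75 [473.6, 243.7] 180 [0.4797 0.3426 0.0485] [0.4844 0.354  0.0665]
bit_red 0.63 [434.5, 260.5] 171 [0.5483 0.2875 0.0608] [0.553  0.296  0.0721]
bit_red 0.63 [439.3, 231.0] 199 [0.4673 0.2805 0.047 ] [0.4725 0.2894 0.0662]
bit_red 0.61 [473.2, 273.1] 187 [0.5308 0.3635 0.0519] [0.5351 0.3711 0.0676]
chuck 0.86 [212.5, 214.9] 3296 [ 0.5997 -0.1255  0.0177] [ 0.6641 -0.0775  0.1256]
rack 0.91 [401.6, 271.7] 2328 [0.5706 0.2388 0.0262] [0.6112 0.3199 0.0303]
rack 0.49 [312.8, 184.6] 260 [0.442  0.0078 0.0244] [0.4515 0.0214 0.0392]
pot_center 0.63 [279.6, 294.1] 994 [0.7063 0.0598 0.0353] [0.7293 0.0843 0.0395]
pot_center 0.4 [212.0, 217.1] 3193 [ 0.6005 -0.1253  0.0185] [ 0.6641 -0.079   0.1256]
loupe_center 0.69 [314.0, 18
[... 1177 characters left out ...]
4 [0.6973 0.0575 0.0353] [0.7365 0.0832 0.0419]
sleeve_top 0.83 [410.1, 192.8] 543 [ 0.566  -0.1335  0.1017] [ 0.615  -0.1079  0.1262]
jaw_mouth 0.8 [410.1, 192.1] 559 [ 0.5665 -0.133   0.1008] [ 0.6147 -0.1079  0.1262]
{'time_s': 0.8, 'joints': array([ 1.1007,  0.1808,  1.607 ,  0.0001,  1.3538, -0.2063]), 'joint_vel': array([-0.0003, -0.0012, -0.0022, -0.    ,  0.001 , -0.001 ]), 'joint_efforts': array([  0.0014, -44.4802, -35.1662,  -0.0003,   0.0006,  -0.0001]), 'position': array([0.1499, 0.5551, 0.2533]), 'eef_rot': array([-0.    ,  0.1315,  0.9913, -0.    ]), 'ft_force': array([-0.4126, -0.287 ,  0.1892]), 'torque': array([ 0.0857, -0.0008,  0.0055]), 'grip_width': 0.08512132078483561}
```

Run:
```python
from h import *
g=np.load("scene.npz"); t=np.load("top.npz")
a=cv2.resize(g["frame"][150:330,140:540],(800,360),interpolation=cv2.INTER_CUBIC)
b=cv2.resize(t["frame"][120:240,180:447],(540,240),interpolation=cv2.INTER_CUBIC)
o=np.zeros((600,800,3),np.uint8); o[:360]=a; o[360:,:540]=b; save("c.png",o)
```

```text
(no output)
```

View pics/c.png

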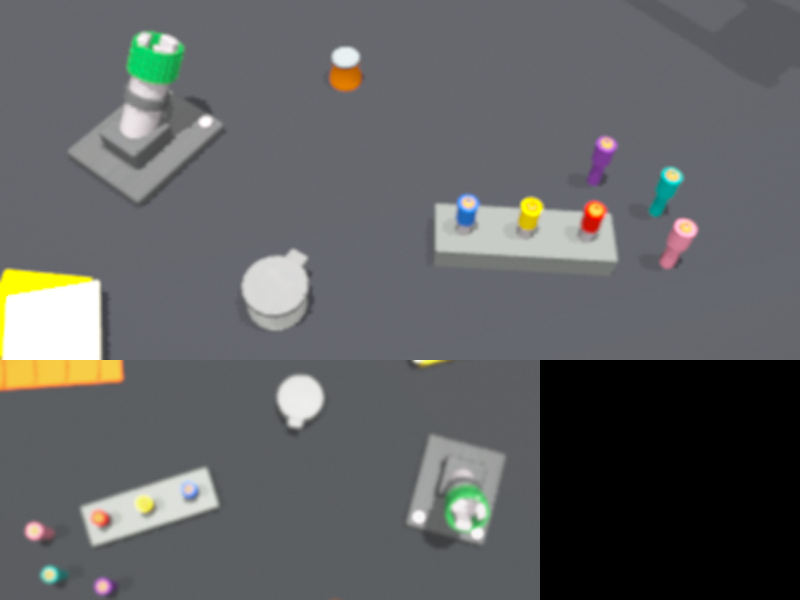

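Candidates (scene pixels): red (436,259), yellow (405,258), blue (373,258) in the rack; pink (482,270), teal (475,243) and purple (442,230) loose on the bench. The red one at the rack's far-left end fits: red collar, brass tip, standing in a hole. I'll confirm it in a crop while I fit poses.

```bash
cat > fit.py <<'E'
from h import *
from scipy.optimize import least_squares
np.set_printoptions(precision=4,suppress=True)
def axis(psi): return np.array([-.5*np.cos(psi),-.5*np.sin(psi),np.sqrt(.75)])
def capcyl(P,c,a,r,z0,z1):
    d=P-c; z=d@a; rr=np.linalg.norm(d-np.outer(z,a),axis=1)
    q=np.c_[rr-r,np.abs(z-(z0+z1)/2)-(z1-z0)/2]
    return np.minimum(q.max(1),0)+np.linalg.norm(np.maximum(q,0),axis=1)
def pts(g,lo,hi,box):
    hsv=cv2.cvtColor(g["frame"],cv2.COLOR_RGB2HSV); m=cv2.inRange(hsv,lo,hi)>0
    P=cloud(g)
    b=np.array(box)
    with np.errstate(invalid='ignore'): m&=((P>b[0])&(P<b[1])).all(-1)
    return P[m]
if __name__=="__main__":
  G={c:np.load(c+".npz") for c in ["scene","top"]}
  S={};
  for c,g in G.items():
    P=cloud(g)[::4,::4].reshape(-1,3); P=P[(np.abs(P[:,2])<.012)]
    print(c,"bench z",np.median(P[:,2]))
    S[c]=pts(g,(45,80,40),(80,255,255),[[.5,-.2,.05],[.68,-.05,.16]])
  for k in (["scene"],["top"],["scene","top"]):
    Q=np.vstack([S[c] for c in k])
    f=lambda p: capcyl(Q,np.array([p[0],p[1],.085]),axis(p[2]),.0235,0,.032)
    s=least_squares(f,[.61,-.12,.2],loss="soft_l1",f_scale=.001); print("seat",k,len(Q),s.x,np.sqrt(np.median(s.fun**2)))
    f4=lambda p: capcyl(Q,p[:3],axis(p[3]),.0235,0,.032)
    s=least_squares(f4,[.61,-.12,.085,.2],loss="soft_l1",f_scale=.001); print("  free z",s.x,np.median(abs(f4(s.x))))
  for c,g in G.items():
    P=cloud(g)
    # base plate
    with np.errstate(invalid='ignore'):
      for nm,box in (("rack",[[.48,.12,.022],[.65,.35,.031]]),("plate",[[.48,-.25,.006],[.72,-.03,.02]])):
        b=np.array(box); m=((P>b[0])&(P<b[1])).all(-1)
        r=cv2.minAreaRect((P[m][:,:2]*1000).astype(np.float32)); print(c,nm,m.sum(),np.median(P[m][:,2]),r)
    for nm,lo,hi in (("red",(0,150,80),(7,255,255)),("blue",(105,100,60),(125,255,255)),("yellow",(24,130,100),(34,255,255))):
      Q=pts(g,lo,hi,[[.48,.12,.035],[.65,.35,.085]])
      if len(Q)<8: print(c,nm,len(Q)); continue
      f=lambda p: capcyl(Q,np.array([p[0],p[1],.006]),np.array([0,0,1.]),.009,.036,.061)
      s=least_squares(f,np.median(Q[:,:2],0),loss="soft_l1",f_scale=.001); print(c,nm,len(Q),s.x,np.median(abs(s.fun)),Q[:,2].max())
E
python3 fit.py
python3 - <<'E'
from h import *
g=np.load("scene.npz"); save("d.png",cv2.resize(g["frame"][220:300,350:510],(640,320),interpolation=cv2.INTER_CUBIC))
E
```

```text
scene bench z 0.0011272327133953208
top bench z 0.0009025239679346653
seat ['scene'] 460 [ 0.5702 -0.1353 -0.2617] 0.0008236870685652461
  free z [ 0.5701 -0.1353  0.0854 -0.2675] 0.0007885209968220633
seat ['top'] 177 [ 0.5689 -0.1342 -0.2234] 0.0007116802235098627
  free z [ 0.5688 -0.1343  0.0853 -0.2303] 0.0006666227025751738
seat ['scene', 'top'] 637 [ 0.5699 -0.135  -0.2423] 0.0008454125078164593
  free z [ 0.5698 -0.135   0.0855 -0.2444] 0.0008019751065105191
scene rack 1864 0.02676382148775469 ((551.0942993164062, 259.18408203125), (62.96168518066406, 213.3374481201172), 24.418350219726562)
scene plate 1609 0.01476249761096382 ((595.2384643554688, -140.57608032226562), (102.16917419433594, 121.1304702758789), 76.07433319091797)
scene red 80 [0.5426 0.2879] 0.0005757047118241411 0.07094134354083215
scene blue 88 [0.579  0.1844] 0.00040955882278700343 0.06992208827845348
scene yellow 137 [0.5607 0.2366] 0.0008306736711398803 0.07151911054687277
top rack 1136 0.026712120217269264 ((559.9588012695312, 236.95510864257812), (50.74541091918945, 160.2197265625), 19.59535026550293)
top plate 1155 0.014421139202398625 ((589.8336181640625, -133.60076904296875), (150.02682495117188, 164.205078125), 30.309083938598633)
top red 10 [0.5416 0.2887] 0.0005565513567246912 0.06984088132309718
top blue 10 [0.5656 0.1752] 0.0011924181933487925 0.07093797026180382
top yellow 34 [0.5607 0.2363] 0.0009595862701792836 0.0710741625883834
```

View pics/d.png

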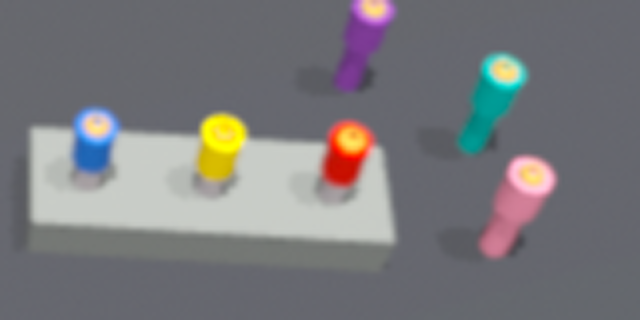

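Emit:
drive_tool --moves '[{"travel": [0, 1, 0], "yaw": 0, "claw": 1}, {"travel": [0, 1, 0], "yaw": 0, "claw": 1}, {"travel": [0, 1, 0], "yaw": 0, "claw": 1}, {"travel": [0, 1, 0], "yaw": 0, "claw": 1}, {"travel": [0, 1, 0], "yaw": 0, "claw": 1}, {"travel": [0, 1, 0], "yaw": 0, "claw": 1}, {"travel": [0, 1, 0], "yaw": 0, "claw": 1}, {"travel": [0, 1, 0], "yaw": 0, "claw": 1}, {"travel": [0, 1, 0], "yaw": 0, "claw": 1}, {"travel": [0, 1, 0], "yaw": 0, "claw": 1}, {"travel": [0, 1, 0], "yaw": 0, "claw": 1}, {"travel": [0, 1, 0], "yaw": 0, "claw": 1}]'

```text
time_s: 2.3
position: [0.2386, 0.885, 0.2338]
eef_rot: [-0.001, 0.132, 0.991, 0.002]
ft_force: [-0.6, 0.4, -1.8]
grip_width: 0.0854
```

Emit:
drive_tool --moves '[{"travel": [0, 1, 0], "yaw": 0, "claw": 1}, {"travel": [0, 1, 0], "yaw": 0, "claw": 1}, {"travel": [0, 1, 0], "yaw": 0, "claw": 1}, {"travel": [0, 1, 0], "yaw": 0, "claw": 1}]'

```text
time_s: 2.8
position: [0.2473, 0.9156, 0.2259]
eef_rot: [0.006, 0.132, 0.99, 0.05]
ft_force: [0.3, 0.4, -0.4]
grip_width: 0.0853
```

Run:
```python
from h import *
o=bot.observe(); print(o["position"],o["joints"],rot(o["eef_rot"]))
```

```text
[0.24730803 0.91555633 0.22590523] [ 1.1782078   1.0948122   0.29766003  0.01345208  1.64951244 -0.12643231] [[-9.65249263e-01  2.60069177e-01  2.56492314e-02]
 [ 2.61330268e-01  9.60363862e-01  9.69935239e-02]
 [ 5.92431033e-04  1.00325848e-01 -9.94954458e-01]]
```

Emit:
drive_tool --moves '[{"travel": [0, -1, -0.1], "yaw": 0, "claw": 1}, {"travel": [0, -1, -0.1], "yaw": 0, "claw": 1}, {"travel": [0, -1, -0.1], "yaw": 0, "claw": 1}, {"travel": [0, -1, -0.1], "yaw": 0, "claw": 1}, {"travel": [0, -1, -0.1], "yaw": 0, "claw": 1}, {"travel": [0, -1, -0.1], "yaw": 0, "claw": 1}, {"travel": [0, -1, -0.1], "yaw": 0, "claw": 1}, {"travel": [0, -1, -0.1], "yaw": 0, "claw": 1}, {"travel": [0, -1, -0.1], "yaw": 0, "claw": 1}, {"travel": [0, -1, -0.1], "yaw": 0, "claw": 1}, {"travel": [0, -1, -0.1], "yaw": 0, "claw": 1}, {"travel": [0, -1, -0.1], "yaw": 0, "claw": 1}]'

```text
time_s: 4.3
position: [0.1582, 0.5739, 0.2417]
eef_rot: [0.015, 0.132, 0.988, 0.079]
ft_force: [-0.2, 0.4, -0.0]
grip_width: 0.0851
```

Emit:
drive_tool --moves '[{"travel": [0, -1, -0.1], "yaw": 0, "claw": 1}, {"travel": [0, -1, -0.1], "yaw": 0, "claw": 1}, {"travel": [0, -1, -0.1], "yaw": 0, "claw": 1}, {"travel": [0, -1, -0.1], "yaw": 0, "claw": 1}, {"travel": [0, -1, -0.1], "yaw": 0, "claw": 1}, {"travel": [0, -1, -0.1], "yaw": 0, "claw": 1}, {"travel": [0, -1, -0.1], "yaw": 0, "claw": 1}, {"travel": [0, -1, -0.1], "yaw": 0, "claw": 1}]'

```text
time_s: 5.3
position: [0.1009, 0.3472, 0.2417]
eef_rot: [0.026, 0.13, 0.986, 0.102]
ft_force: [-0.4, 0.1, 0.0]
grip_width: 0.0856
```

```bash
cat > st.py <<'E'
from h import *
np.set_printoptions(precision=4,suppress=True)
o=bot.observe(); M=rot(o["eef_rot"]); z=M[:,2]
print(o["time_s"],o["position"],o["joints"]); print(M)
print("tilt",np.degrees(np.arccos(-z[2])),"az",np.degrees(np.arctan2(z[1],z[0])),"yaz",np.degrees(np.arctan2(M[1,1],M[0,1])),o["ft_force"],o["torque"],"tq about z",o["torque"]@z,o["grip_width"])
E
python3 st.py
```

```text
5.3 [0.1009 0.3472 0.2417] [ 0.904  -0.5273  2.2453  0.0634  1.2227 -0.4193]
[[-0.9647  0.252   0.0768]
 [ 0.2624  0.9453  0.194 ]
 [-0.0238  0.2073 -0.978 ]]
tilt 12.042060328355182 az 68.3864828359289 yaz 75.07224970112159 [-0.3809  0.0619  0.0386] [-0.0809  0.0809 -0.1298] tq about z 0.13645494298691668 0.08562335436608724
```

Emit:
drive_tool --moves '[{"travel": [0, 0, 0], "yaw": 0, "claw": 1}, {"travel": [0, 0, 0], "yaw": 0, "claw": 1}, {"travel": [0, 0, 0], "yaw": 0, "claw": 1}]'

```text
time_s: 5.68
position: [0.103, 0.3498, 0.2467]
eef_rot: [0.029, 0.131, 0.985, 0.108]
ft_force: [0.0, -0.2, -0.2]
grip_width: 0.0855
```

```bash
python3 st.py
```

```text
5.675 [0.103  0.3498 0.2467] [ 0.9035 -0.5339  2.2405  0.0636  1.2203 -0.4187]
[[-0.9641  0.2514  0.0851]
 [ 0.2639  0.9426  0.2044]
 [-0.0288  0.2196 -0.9752]]
tilt 12.793751986835934 az 67.40482968084636 yaz 75.06640050937531 [ 0.0455 -0.2364 -0.2306] [-0.1285  0.0521 -0.0087] tq about z 0.008204400340801337 0.08545163116890038
```

Emit:
drive_tool --moves '[{"travel": [0, -1, -0.2], "yaw": 0, "claw": 1}, {"travel": [0, -1, -0.2], "yaw": 0, "claw": 1}, {"travel": [0, -1, -0.2], "yaw": 0, "claw": 1}, {"travel": [0, -1, -0.2], "yaw": 0, "claw": 1}]'

```text
time_s: 6.18
position: [0.0787, 0.259, 0.2421]
eef_rot: [0.026, 0.13, 0.987, 0.095]
ft_force: [0.3, 1.5, -1.1]
grip_width: 0.0855
```

```bash
python3 st.py
```

```text
6.175 [0.0787 0.259  0.2421] [ 0.7187 -0.892   2.4043  0.0859  1.4523 -0.5924]
[[-0.9648  0.2518  0.0763]
 [ 0.2617  0.9482  0.1799]
 [-0.027   0.1935 -0.9807]]
tilt 11.267238729431174 az 67.02224010341621 yaz 75.12898630856483 [ 0.2606  1.4739 -1.0623] [-0.0822  0.0286 -0.0038] tq about z 0.0026242074003966077 0.08554846035623137
```

Emit:
drive_tool --moves '[{"travel": [0.1, -0.8, -0.16], "yaw": 0, "claw": 1}, {"travel": [0.1, -0.8, -0.16], "yaw": 0, "claw": 1}, {"travel": [0.1, -0.8, -0.16], "yaw": 0, "claw": 1}]'

```text
time_s: 6.55
position: [0.0643, 0.2484, 0.2396]
eef_rot: [0.025, 0.131, 0.988, 0.072]
ft_force: [0.0, 0.7, 0.2]
grip_width: 0.0854
```

```bash
python3 st.py
```

```text
6.55 [0.0643 0.2484 0.2396] [ 0.7769 -0.8931  2.4051  0.0482  1.4853 -0.5314]
[[-0.9645  0.2549  0.0688]
 [ 0.2622  0.9555  0.135 ]
 [-0.0313  0.1482 -0.9885]]
tilt 8.713132653705253 az 62.98655266679637 yaz 75.06066373314933 [0.0346 0.7348 0.1893] [-0.0138  0.0494 -0.0038] tq about z 0.009457556118979419 0.0854073863144212
```

Emit:
drive_tool --moves '[{"travel": [0.2, -0.9, -0.14], "yaw": 0, "claw": 1}, {"travel": [0.2, -0.9, -0.14], "yaw": 0, "claw": 1}, {"travel": [0.2, -0.9, -0.12], "yaw": 0, "claw": 1}, {"travel": [0.2, -0.9, -0.1], "yaw": 0, "claw": 1}, {"travel": [0.2, -0.9, -0.1], "yaw": 0, "claw": 1}]'

```text
time_s: 7.18
position: [0.0025, 0.2267, 0.2328]
eef_rot: [0.03, 0.131, 0.99, 0.03]
ft_force: [-1.2, 0.2, -0.6]
grip_width: 0.0855
```

```bash
python3 st.py
```

```text
7.175 [0.0025 0.2267 0.2328] [ 1.0659 -0.8935  2.4137 -0.035   1.5441 -0.2419]
[[-0.9637  0.2582  0.0679]
 [ 0.2618  0.9638  0.0506]
 [-0.0524  0.0666 -0.9964]]
tilt 4.860214907246517 az 36.70279613307741 yaz 75.00273331755922 [-1.2127  0.232  -0.618 ] [-0.045  -0.0029  0.0425] tq about z -0.04557541773646444 0.08554006731257612
```

Emit:
drive_tool --moves '[{"travel": [-0.93, 0.36, 0.1], "yaw": 1, "claw": 1}, {"travel": [-0.9, 0.44, 0.1], "yaw": 1, "claw": 1}, {"travel": [-0.86, 0.52, 0.1], "yaw": 1, "claw": 1}, {"travel": [-0.8, 0.6, 0.1], "yaw": 1, "claw": 1}, {"travel": [-0.75, 0.66, 0.1], "yaw": 1, "claw": 1}, {"travel": [-0.68, 0.73, 0.1], "yaw": 1, "claw": 1}, {"travel": [-0.62, 0.79, 0.1], "yaw": 1, "claw": 1}, {"travel": [-0.54, 0.84, 0.1], "yaw": 1, "claw": 1}, {"travel": [-0.47, 0.89, 0.1], "yaw": 1, "claw": 1}, {"travel": [-0.39, 0.92, 0.1], "yaw": 1, "claw": 1}, {"travel": [-0.31, 0.95, 0.1], "yaw": 1, "claw": 1}, {"travel": [-0.23, 0.97, 0.1], "yaw": 0, "claw": 1}]'

```text
time_s: 8.68
position: [0.3664, 0.2783, 0.2273]
eef_rot: [0.014, 0.575, 0.817, 0.044]
ft_force: [0.0, 0.4, 0.1]
grip_width: 0.0855
```

```bash
python3 st.py
```

```text
8.675 [0.3664 0.2783 0.2273] [ 0.3739 -0.124   1.9769  0.0269  1.1994  0.0215]
[[-0.3381  0.9382  0.074 ]
 [ 0.9407  0.3346  0.0559]
 [ 0.0277  0.0886 -0.9957]]
tilt 5.3242144233234425 az 37.08081423988332 yaz 19.62770079354903 [0.0029 0.3896 0.0978] [-0.0235  0.0466 -0.034 ] tq about z 0.03468394636566696 0.08553910893514464
```

Emit:
drive_tool --moves '[{"travel": [-0.26, 0.75, 0.52], "yaw": 0, "claw": 1}, {"travel": [-0.26, 0.75, 0.52], "yaw": 0, "claw": 1}, {"travel": [-0.26, 0.75, 0.52], "yaw": 0, "claw": 1}, {"travel": [-0.26, 0.75, 0.52], "yaw": 0, "claw": 1}, {"travel": [-0.26, 0.75, 0.52], "yaw": 0, "claw": 1}, {"travel": [-0.26, 0.75, 0.52], "yaw": 0, "claw": 1}, {"travel": [0, 0, 0], "yaw": 0, "claw": 1}, {"travel": [0, 0, 0], "yaw": 0, "claw": 1}]'

```text
time_s: 9.68
position: [0.5203, 0.2927, 0.1419]
eef_rot: [0.015, 0.572, 0.819, 0.044]
ft_force: [0.3, -0.1, 0.5]
grip_width: 0.0856
```

```bash
cat >> st.py <<'E'
import sys
if len(sys.argv)>3:
    t=np.array(sys.argv[1:4],float); print("to go, units",M.T@(t-o["position"])/.03)
E
python3 st.py .5408 .2866 .064
```

```text
9.675 [0.5203 0.2927 0.1419] [ 0.2981  0.2949  1.7129  0.0355  1.0465 -0.0696]
[[-0.3451  0.9356  0.0746]
 [ 0.9382  0.3416  0.0551]
 [ 0.0261  0.089  -0.9957]]
tilt 5.3205578527535495 az 36.45783545841727 yaz 20.05984174387224 [ 0.2678 -0.0726  0.4827] [-0.0352  0.0157  0.0235] tq about z -0.025176632525475726 0.08561118347118725
to go, units [-0.4934  0.3394  2.6242]
```

Emit:
drive_tool --moves '[{"travel": [-0.49, 0.34, 0.4], "yaw": -0.1, "claw": 1}, {"travel": [0, 0, 0.6], "yaw": 0, "claw": 1}, {"travel": [0, 0, 0.6], "yaw": 0, "claw": 1}, {"travel": [0, 0, 0.6], "yaw": 0, "claw": 1}, {"travel": [0, 0, 0.3], "yaw": 0, "claw": 1}, {"travel": [0, 0, 0], "yaw": 0, "claw": 1}]'

```text
time_s: 10.42
position: [0.5396, 0.2864, 0.0622]
eef_rot: [0.015, 0.568, 0.822, 0.043]
ft_force: [0.5, 1.1, -0.5]
grip_width: 0.0855
```

```bash
python3 st.py .5408 .2866 .064
python3 - <<'E'
from h import *
g=bot.grab_frame("scene"); save("e.png",cv2.resize(g["frame"][180:320,330:540],(840,560),interpolation=cv2.INTER_CUBIC)[:,:800])
E
```

```text
10.425 [0.5396 0.2864 0.0622] [ 0.2778  0.4411  1.7053  0.0412  0.9103 -0.1078]
[[-0.3548  0.9321  0.0731]
 [ 0.9346  0.3514  0.0546]
 [ 0.0253  0.0877 -0.9958]]
tilt 5.234560296197934 az 36.79286101225947 yaz 20.657822582218092 [ 0.5399  1.0551 -0.5272] [ 0.0218  0.0557 -0.0233] tq about z 0.027795926568893212 0.08547050884635445
to go, units [-0.0067  0.0447 -0.0549]
```

View pics/e.png

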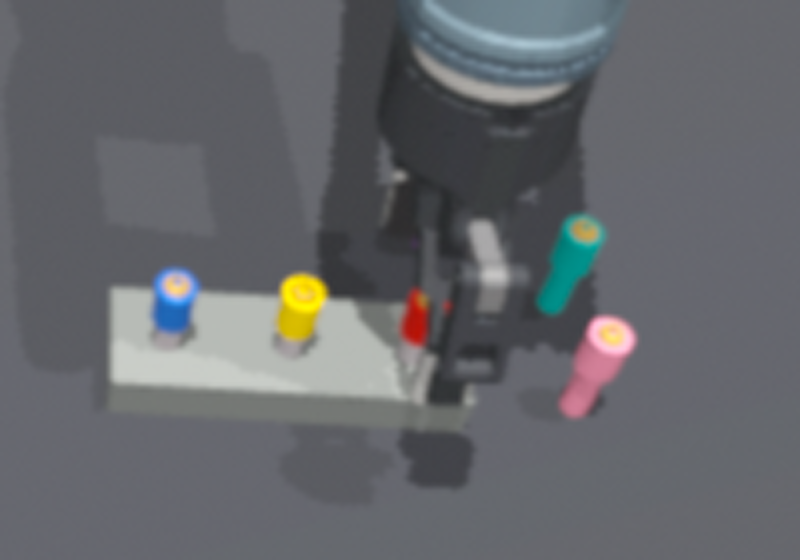

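The fingers straddle the red collar (crop (415,318)), with the neighbouring bits clear. Next I close on it.

Emit:
drive_tool --moves '[{"travel": [0, 0, 0], "yaw": 0, "claw": 0}, {"travel": [0, 0, 0], "yaw": 0, "claw": 0}, {"travel": [0, 0, 0], "yaw": 0, "claw": 0}, {"travel": [0, 0, 0], "yaw": 0, "claw": 0}, {"travel": [0, 0, 0], "yaw": 0, "claw": 0}, {"travel": [0, 0, 0], "yaw": 0, "claw": 0}, {"travel": [0, 0, 0], "yaw": 0, "claw": 0}]' --squeeze 40

```text
time_s: 11.35
position: [0.5406, 0.2868, 0.0649]
eef_rot: [0.016, 0.568, 0.822, 0.044]
ft_force: [0.4, -1.1, 0.7]
grip_width: 0.0163
```

```bash
python3 st.py .5408 .2866 .064
```

```text
11.35 [0.5406 0.2868 0.0649] [ 0.2781  0.4372  1.7042  0.041   0.912  -0.1078]
[[-0.3552  0.9317  0.0761]
 [ 0.9344  0.3518  0.0554]
 [ 0.0249  0.0908 -0.9956]]
tilt 5.400951012844142 az 36.07667371052713 yaz 20.68412715404715 [ 0.3587 -1.1397  0.7038] [-0.0523  0.1737  0.0418] tq about z -0.035966643532253956 0.016339000319994065
to go, units [-0.0102  0.0007  0.0312]
```

Emit:
drive_tool --moves '[{"travel": [0, 0.05, -0.5], "yaw": 0, "claw": 0}, {"travel": [0, 0.09, -1], "yaw": 0, "claw": 0}, {"travel": [0, 0.09, -1], "yaw": 0, "claw": 0}, {"travel": [0, 0.09, -1], "yaw": 0, "claw": 0}, {"travel": [0, 0.09, -1], "yaw": 0, "claw": 0}, {"travel": [0, 0.09, -1], "yaw": 0, "claw": 0}, {"travel": [0, 0, 0], "yaw": 0, "claw": 0}]'

```text
time_s: 12.22
position: [0.5433, 0.2831, 0.2421]
eef_rot: [0.018, 0.568, 0.822, 0.047]
ft_force: [0.4, 0.2, -2.0]
grip_width: 0.0171
```

```bash
python3 st.py .5408 .2866 .064
python3 - <<'E'
from h import *
g=bot.grab_frame("scene"); np.savez("s2.npz",**g); save("f.png",cv2.resize(g["frame"][140:320,330:540],(700,600),interpolation=cv2.INTER_CUBIC))
E
```

```text
12.225 [0.5433 0.2831 0.2421] [ 0.2705  0.21    1.599   0.0352  1.2381 -0.1014]
[[-0.3551  0.9312  0.0822]
 [ 0.9345  0.3513  0.0573]
 [ 0.0245  0.0972 -0.995 ]]
tilt 5.750371701087004 az 34.87310679648339 yaz 20.670990322063304 [ 0.4403  0.2077 -1.9809] [-0.0554  0.0024  0.0075] tq about z -0.0118806700277258 0.01705110865601356
to go, units [-0.0073 -0.6146  5.9056]
```

View pics/f.png

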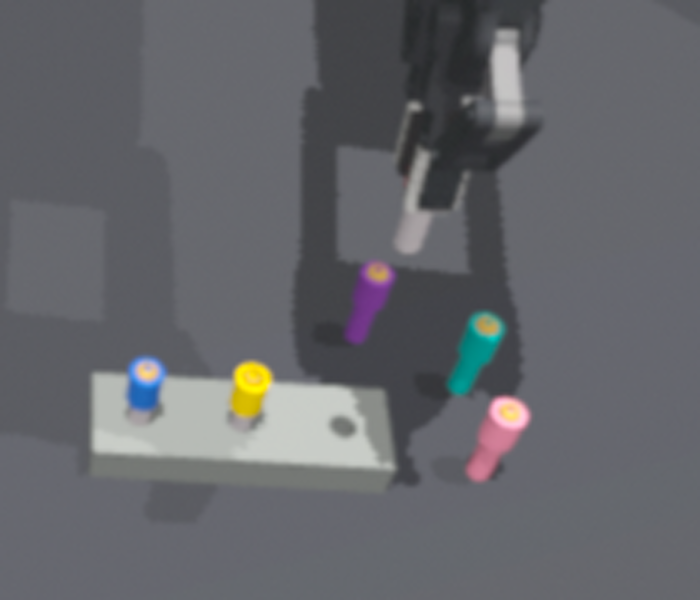

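Emit:
drive_tool --moves '[{"travel": [-0.99, 0.08, 0], "yaw": -1, "claw": 0}, {"travel": [-0.99, 0, 0], "yaw": -1, "claw": 0}, {"travel": [-0.99, -0.1, 0], "yaw": -1, "claw": 0}, {"travel": [-0.98, -0.18, 0], "yaw": -1, "claw": 0}, {"travel": [-0.96, -0.27, 0], "yaw": -1, "claw": 0}, {"travel": [-0.94, -0.35, 0], "yaw": -1, "claw": 0}, {"travel": [-0.9, -0.43, 0], "yaw": -1, "claw": 0}, {"travel": [-0.86, -0.51, 0], "yaw": -1, "claw": 0}, {"travel": [-0.81, -0.58, 0], "yaw": -1, "claw": 0}, {"travel": [-0.76, -0.65, 0], "yaw": -1, "claw": 0}, {"travel": [-0.7, -0.71, 0], "yaw": -1, "claw": 0}, {"travel": [-0.64, -0.77, 0], "yaw": -1, "claw": 0}]' --squeeze 60

```text
time_s: 13.78
position: [0.6936, -0.0462, 0.2092]
eef_rot: [0.021, 0.062, 0.997, 0.031]
ft_force: [0.5, 0.5, -0.4]
grip_width: 0.0158
```

```bash
python3 st.py .84 -.38 .24
```

```text
13.775 [ 0.6936 -0.0462  0.2092] [-0.2669  0.4535  1.3504  0.0719  1.3099 -1.7312]
[[-0.9914  0.1223  0.0457]
 [ 0.1249  0.9904  0.0594]
 [-0.038   0.0646 -0.9972]]
tilt 4.298904535205021 az 52.42291460192571 yaz 82.96255023682616 [ 0.505   0.5395 -0.3956] [ 0.019   0.0438 -0.0205] tq about z 0.023929143608530996 0.015791165301428177
to go, units [ -6.2658 -10.3585  -1.461 ]
```

Emit:
drive_tool --moves '[{"travel": [-0.52, -0.87, -0.12], "yaw": 0, "claw": 0}, {"travel": [-0.52, -0.87, -0.12], "yaw": 0, "claw": 0}, {"travel": [-0.52, -0.87, -0.12], "yaw": 0, "claw": 0}, {"travel": [-0.52, -0.87, -0.12], "yaw": 0, "claw": 0}, {"travel": [-0.52, -0.87, -0.12], "yaw": 0, "claw": 0}, {"travel": [-0.52, -0.87, -0.12], "yaw": 0, "claw": 0}, {"travel": [-0.52, -0.87, -0.12], "yaw": 0, "claw": 0}, {"travel": [-0.52, -0.87, -0.12], "yaw": 0, "claw": 0}, {"travel": [-0.52, -0.87, -0.12], "yaw": 0, "claw": 0}, {"travel": [-0.52, -0.87, -0.12], "yaw": 0, "claw": 0}, {"travel": [-0.7, -0.6, -0.12], "yaw": 0, "claw": 0}, {"travel": [-0.9, 0.3, -0.12], "yaw": 0, "claw": 0}]'

```text
time_s: 15.28
position: [0.8489, -0.3498, 0.2042]
eef_rot: [0.004, 0.065, 0.997, 0.038]
ft_force: [16.6, -9.9, 35.3]
grip_width: 0.016
```

```bash
python3 st.py .94 -.40 .22
```

```text
15.275 [ 0.8489 -0.3498  0.2042] [-0.5427  1.1179  0.2975  0.0722  1.7527 -1.9705]
[[-0.9914  0.13    0.0136]
 [ 0.1306  0.9886  0.0746]
 [-0.0038  0.0758 -0.9971]]
tilt 4.35008418794233 az 79.64465007175502 yaz 82.51153705025989 [16.5591 -9.8557 35.3204] [-0.1528 -0.0958  0.0168] tq about z -0.026019775090595873 0.01601700586161401
to go, units [-3.2311 -1.2196 -0.607 ]
```

```bash
python3 - <<'E'
from h import *
g=bot.grab_frame("scene"); t=bot.grab_frame("top"); save("g.png",cv2.resize(np.hstack([g["frame"],t["frame"]]),(800,250)))
P=cloud(t)
with np.errstate(invalid='ignore'):
  m=(P[...,2]>.05)&(P[...,0]>.65)&(P[...,1]<.05)
n,l,s,c=cv2.connectedComponentsWithStats(m.astype(np.uint8))
for i in range(1,n):
  if s[i,4]>30: Q=P[l==i]; print(s[i],Q.min(0),Q.max(0))
E
python3 st.py
```

```text
[ 507    0  133  102 9481] [ 0.6500168  -0.38973792  0.14083455] [ 0.87648069 -0.18424939  0.52505098]
15.375 [ 0.8485 -0.3438  0.1975] [-0.5377  1.1216  0.3042  0.0735  1.7535 -1.9706]
[[-0.9921  0.1253  0.0043]
 [ 0.1253  0.9888  0.0815]
 [ 0.006   0.0814 -0.9967]]
tilt 4.683455459354365 az 87.00380267663185 yaz 82.77545997241539 [-0.631  -0.54   -2.5592] [-0.0172 -0.0473  0.01  ] tq about z -0.013928199905235947 0.01594046969596783
```

View pics/g.png

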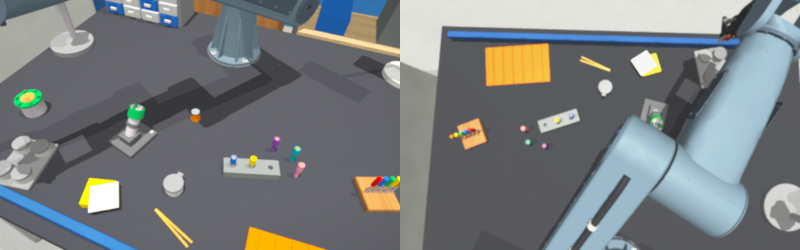

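Emit:
drive_tool --moves '[{"travel": [-0.8, -0.22, -0.2], "yaw": 0, "claw": 0}, {"travel": [-0.8, -0.22, -0.2], "yaw": 0, "claw": 0}, {"travel": [-0.8, -0.22, -0.2], "yaw": 0, "claw": 0}, {"travel": [-0.8, -0.22, -0.2], "yaw": 0, "claw": 0}, {"travel": [-0.8, -0.22, -0.2], "yaw": 0, "claw": 0}, {"travel": [-0.8, -0.22, -0.2], "yaw": 0, "claw": 0}]'

```text
time_s: 16.12
position: [0.8761, -0.358, 0.2168]
eef_rot: [0.054, 0.065, 0.996, 0.021]
ft_force: [-1.1, 0.7, -1.0]
grip_width: 0.0164
```

```bash
python3 st.py
```

```text
16.125 [ 0.8761 -0.358   0.2168] [-0.5402  1.1049  0.2985  0.0872  1.6618 -1.9695]
[[-0.9858  0.1272  0.1095]
 [ 0.1317  0.9907  0.0354]
 [-0.104   0.0494 -0.9934]]
tilt 6.610297513471268 az 17.935138843540944 yaz 82.68542968062397 [-1.0581  0.7072 -1.0218] [-0.0648  0.1435 -0.0244] tq about z 0.02220998558740842 0.01638839322322075
```

Emit:
drive_tool --moves '[{"travel": [-0.97, -0.27, 0], "yaw": 0, "claw": 0}, {"travel": [-0.97, -0.27, 0], "yaw": 0, "claw": 0}, {"travel": [-0.97, -0.27, 0], "yaw": 0, "claw": 0}, {"travel": [-0.97, -0.27, 0], "yaw": 0, "claw": 0}, {"travel": [-0.97, -0.27, 0.1], "yaw": 0, "claw": 0}, {"travel": [-0.97, -0.27, 0.1], "yaw": 0, "claw": 0}, {"travel": [-0.97, -0.27, 0.1], "yaw": 0, "claw": 0}, {"travel": [-0.97, -0.27, 0.1], "yaw": 0, "claw": 0}]'

```text
time_s: 17.12
position: [0.9264, -0.3786, 0.2041]
eef_rot: [0.134, 0.068, 0.989, -0.007]
ft_force: [-0.0, -0.8, -0.7]
grip_width: 0.0159
```

```bash
python3 st.py
```

```text
17.125 [ 0.9264 -0.3786  0.2041] [-0.5384  1.1281  0.2988  0.1092  1.4687 -1.9701]
[[-0.955   0.1357  0.2639]
 [ 0.1321  0.9907 -0.0314]
 [-0.2657  0.0049 -0.964 ]]
tilt 15.412491166027536 az -6.780226172789853 yaz 82.20261225816374 [-0.0235 -0.8074 -0.6938] [ 0.0408  0.1675 -0.0304] tq about z 0.03478809719244052 0.015861947046511154
```

Emit:
drive_tool --moves '[{"travel": [-0.97, -0.27, 0], "yaw": 0, "claw": 0}, {"travel": [-0.97, -0.27, 0], "yaw": 0, "claw": 0}, {"travel": [-0.97, -0.27, 0], "yaw": 0, "claw": 0}, {"travel": [-0.97, -0.27, 0], "yaw": 0, "claw": 0}, {"travel": [-0.97, -0.27, 0], "yaw": 0, "claw": 0}, {"travel": [-0.97, -0.27, 0], "yaw": 0, "claw": 0}, {"travel": [-0.97, -0.27, 0], "yaw": 0, "claw": 0}, {"travel": [-0.97, -0.27, 0], "yaw": 0, "claw": 0}, {"travel": [-0.97, -0.27, 0], "yaw": 0, "claw": 0}]'

```text
time_s: 18.25
position: [0.9675, -0.4007, 0.2551]
eef_rot: [0.222, 0.07, 0.972, -0.038]
ft_force: [0.4, -0.1, 0.2]
grip_width: 0.0163
```

```bash
python3 st.py .498 -.117 .24
```

```text
18.25 [ 0.9675 -0.4007  0.2551] [-0.5426  1.0938  0.2987  0.1352  1.3142 -1.9747]
[[-0.8913  0.1533  0.4268]
 [ 0.1195  0.9873 -0.1051]
 [-0.4375 -0.0427 -0.8982]]
tilt 26.076800461556804 az -13.838760334432774 yaz 81.1735600376962 [ 0.3746 -0.1392  0.175 ] [ 0.0525  0.2403 -0.0023] tq about z -0.0008271881215802489 0.016275962875662655
to go, units [15.2974  6.9575 -7.223 ]
```

Emit:
drive_tool --moves '[{"travel": [0.85, 0.39, -0.4], "yaw": 0, "claw": 0}, {"travel": [0.85, 0.39, -0.4], "yaw": 0, "claw": 0}, {"travel": [0.85, 0.39, -0.4], "yaw": 0, "claw": 0}, {"travel": [0.85, 0.39, -0.4], "yaw": 0, "claw": 0}, {"travel": [0.85, 0.39, -0.4], "yaw": 0, "claw": 0}, {"travel": [0.85, 0.39, -0.4], "yaw": 0, "claw": 0}, {"travel": [0.85, 0.39, -0.4], "yaw": 0, "claw": 0}, {"travel": [0.85, 0.39, -0.4], "yaw": 0, "claw": 0}, {"travel": [0.85, 0.39, -0.4], "yaw": 0, "claw": 0}, {"travel": [0.85, 0.39, -0.4], "yaw": 0, "claw": 0}, {"travel": [0.85, 0.39, -0.4], "yaw": 0, "claw": 0}, {"travel": [0.85, 0.39, -0.4], "yaw": 0, "claw": 0}]'

```text
time_s: 19.75
position: [0.6478, -0.207, 0.2457]
eef_rot: [0.229, 0.071, 0.97, -0.042]
ft_force: [0.2, 0.3, -0.2]
grip_width: 0.0161
```

```bash
python3 st.py .498 -.117 .24
```

```text
19.75 [ 0.6478 -0.207   0.2457] [-0.541   0.1553  1.7204  0.1776  0.8201 -2.0574]
[[-0.8846  0.1569  0.4391]
 [ 0.1188  0.9865 -0.1131]
 [-0.4509 -0.0479 -0.8913]]
tilt 26.96631269423966 az -14.447469981451059 yaz 80.9632033658565 [ 0.1811  0.3019 -0.2268] [ 0.0336  0.3233 -0.0091] tq about z -0.013733213598811389 0.016135874418264983
to go, units [ 4.8604  2.1865 -2.3625]
```

Emit:
drive_tool --moves '[{"travel": [0.85, 0.39, -0.4], "yaw": 0, "claw": 0}, {"travel": [0.85, 0.39, -0.4], "yaw": 0, "claw": 0}, {"travel": [0.85, 0.39, -0.4], "yaw": 0, "claw": 0}, {"travel": [0.85, 0.39, -0.4], "yaw": 0, "claw": 0}, {"travel": [0.85, 0.39, -0.4], "yaw": 0, "claw": 0}, {"travel": [0.3, 0.1, -0.2], "yaw": 0, "claw": 0}, {"travel": [0, 0, 0], "yaw": 0, "claw": 0}]'

```text
time_s: 20.62
position: [0.5045, -0.1206, 0.2453]
eef_rot: [0.236, 0.071, 0.968, -0.045]
ft_force: [0.7, -0.2, 0.0]
grip_width: 0.0157
```

```bash
python3 st.py .518 -.122 .178
python3 - <<'E'
from fit import *
# measure held bit: steel-ish + red points near tool axis
o=bot.observe(); M=rot(o["eef_rot"]); p=o["position"]
g=bot.grab_frame("scene"); np.savez("s3.npz",**g)
t=bot.grab_frame("top")
for gg in (g,t):
  P=cloud(gg); L=(P-p)@M
  with np.errstate(invalid='ignore'): m=(np.hypot(L[...,0],L[...,1])<.02)&(L[...,2]>.0235)&(L[...,2]<.07)
  Q=L[m]; print(len(Q))
  if len(Q)>20:
    print(Q.min(0),Q.max(0))
    f=lambda s: np.linalg.norm(Q[:,:2]-s[:2]-Q[:,2:]*s[2:4],axis=1)-.006
    s=least_squares(f,[0,0,0,0],loss="soft_l1",f_scale=.001); print("bit in tool: x,y at z=0, slopes",s.x,np.median(abs(s.fun)))
save("h.png",cv2.resize(g["frame"][100:260,140:340],(750,600),interpolation=cv2.INTER_CUBIC))
E
```

```text
20.625 [ 0.5045 -0.1206  0.2453] [-0.5404 -0.2447  2.1086  0.178   0.8171 -2.0568]
[[-0.8788  0.1581  0.4503]
 [ 0.1161  0.986  -0.1196]
 [-0.4629 -0.0529 -0.8848]]
tilt 27.77196455867692 az -14.879162409775805 yaz 80.89156257725068 [ 0.7379 -0.1871  0.0461] [ 0.0513  0.2453 -0.0178] tq about z 0.00948141007455107 0.015651560544681455
to go, units [0.6366 0.144  2.1943]
133
[-0.009  -0.0068  0.0236] [0.0041 0.0055 0.0584]
bit in tool: x,y at z=0, slopes [ 0.0007  0.0005 -0.0211 -0.0525] 0.000588972458759919
32
[-0.006  -0.0066  0.0267] [-0.0011  0.0042  0.0569]
bit in tool: x,y at z=0, slopes [ 0.0004 -0.001   0.0101 -0.0096] 0.00046432398326239814
```

View pics/h.png

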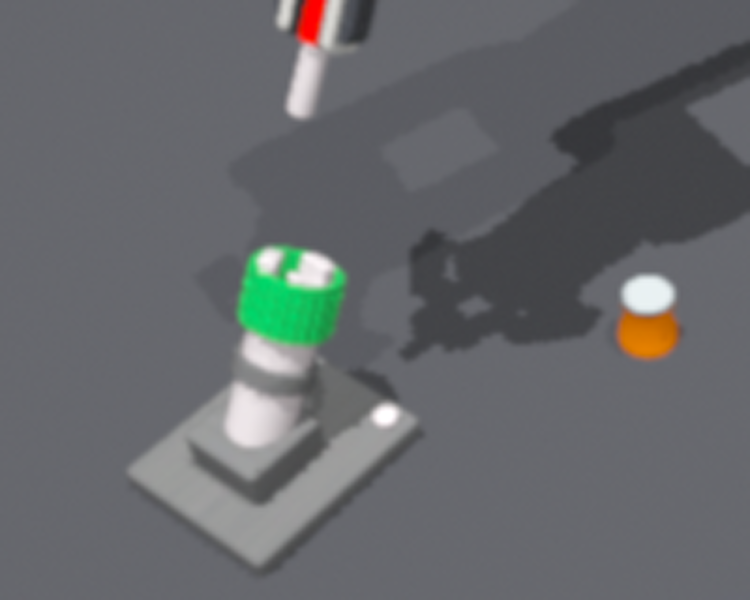

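```bash
cat > ins.py <<'E'
from fit import *
import sys
o=bot.observe(); M=rot(o["eef_rot"]); a=axis(-.2425); S=np.array([.5699,-.135,.085])
off=np.array([float(x) for x in sys.argv[2:5]]); foot=o["position"]+M@off
d=foot-S; print("point above seat",d@a,"lateral tool xy (mm)",(M.T@(d-(d@a)*a)*1000))
tgt=S+a*float(sys.argv[1]); print("to go units",M.T@(tgt-foot)/.03, "down dir",-M.T@a)
print("angle err deg",np.degrees(np.arccos(-M[:,2]@a)),o["ft_force"],"axial N",o["ft_force"]@a,"tq",o["torque"]@-M[:,2],o["time_s"],o["grip_width"],"j6",o["joints"][5])
E
python3 ins.py .05 0 -.002 .057
```

```text
point above seat 0.11492589776727112 lateral tool xy (mm) [-19.8924  -6.4181  -0.773 ]
to go units [0.5762 0.2226 2.1882] down dir [-0.0401  0.004   0.9992]
angle err deg 2.311033048099179 [ 0.4557 -0.0621 -0.2861] axial N -0.47641555305934213 tq -0.009104047195003453 20.725 0.016360918854192018 j6 -2.056784587926777
```

Emit:
drive_tool --moves '[{"travel": [0.29, 0.11, 0.4], "yaw": 0, "claw": 0}, {"travel": [0.29, 0.11, 0.6], "yaw": 0, "claw": 0}, {"travel": [0, 0, 0.6], "yaw": 0, "claw": 0}, {"travel": [0, 0, 0.5], "yaw": 0, "claw": 0}, {"travel": [0, 0, 0], "yaw": 0, "claw": 0}]'

```text
time_s: 21.35
position: [0.5198, -0.1207, 0.1746]
eef_rot: [0.234, 0.072, 0.969, -0.044]
ft_force: [-0.5, -1.3, -1.0]
grip_width: 0.0161
```

```bash
python3 ins.py .05 0 -.002 .057;  python3 - <<'E'
from fit import *
o=bot.observe(); M=rot(o["eef_rot"]); p=o["position"]; a=axis(-.2425); S=np.array([.5699,-.135,.085])
for c in ("scene","top"):
  gg=bot.grab_frame(c); P=cloud(gg); L=(P-p)@M
  with np.errstate(invalid='ignore'): m=(np.hypot(L[...,0],L[...,1])<.02)&(L[...,2]>.0235)&(L[...,2]<.06)&((P-S)@a>.042)
  Q=L[m]; print(len(Q))
  if len(Q)>20:
    f=lambda s: np.linalg.norm(Q[:,:2]-s[:2]-(Q[:,2:]-.057)*s[2:4],axis=1)-.006
    s=least_squares(f,[0,0,0,0],loss="soft_l1",f_scale=.001); print("foot xy slopes",s.x,np.median(abs(s.fun)),Q[:,2].max())
  Q=pts(gg,(45,80,40),(80,255,255),[[.5,-.2,.05],[.68,-.05,.16]])
  f=lambda p: capcyl(Q,np.array([p[0],p[1],.085]),axis(-.2425),.0235,0,.032)
  s=least_squares(f,[.57,-.135],loss="soft_l1",f_scale=.001); print("seat",len(Q),s.x)
  if c=="scene": save("i.png",cv2.resize(gg["frame"][140:220,170:260],(675,600),interpolation=cv2.INTER_CUBIC))
E
```

```text
point above seat 0.04667969851618484 lateral tool xy (mm) [ 2.5722 -0.3533  0.1147]
to go units [-0.0809  0.0114 -0.1144] down dir [-0.044   0.0036  0.999 ]
angle err deg 2.53232551815081 [-0.4602 -1.2752 -0.9552] axial N -0.7569449633699958 tq -0.06338049800646292 21.35 0.01613337503690672 j6 -2.0753534363334816
110
foot xy slopes [-0.0004 -0.002  -0.0103 -0.0174] 0.0006874113321818677 0.057348638099811465
seat 460 [ 0.5701 -0.1351]
24
foot xy slopes [ 0.0005 -0.0022 -0.0023 -0.0456] 0.00036190294693132534 0.05693814964030298
seat 170 [ 0.5689 -0.1347]
```

View pics/i.png

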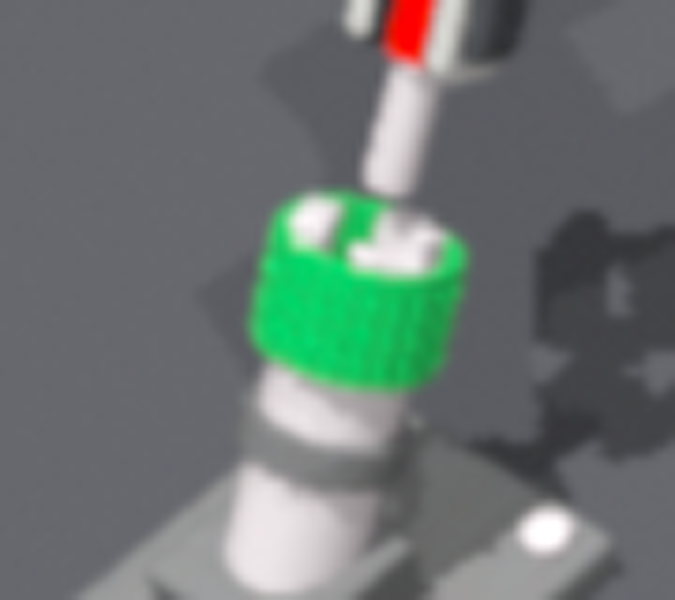

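Emit:
drive_tool --moves '[{"travel": [-0.07, 0, 0.1], "yaw": 0, "claw": 0}, {"travel": [-0.02, 0, 0.3], "yaw": 0, "claw": 0}, {"travel": [-0.01, 0, 0.2], "yaw": 0, "claw": 0}, {"travel": [0, 0, 0], "yaw": 0, "claw": 0}]'

```text
time_s: 21.95
position: [0.5324, -0.1241, 0.1622]
eef_rot: [0.236, 0.072, 0.968, -0.045]
ft_force: [-0.2, 0.4, 0.2]
grip_width: 0.0158
```

```bash
python3 ins.py .0 0 -.002 .057
```

```text
point above seat 0.029438864649492632 lateral tool xy (mm) [-2.7357 -1.2307 -0.1   ]
to go units [0.0529 0.0464 0.9839] down dir [-0.039   0.0054  0.9992]
angle err deg 2.255166498909164 [-0.1948  0.395   0.1712] axial N 0.2902273222378843 tq -0.019563701298730817 21.95 0.015821548693405157 j6 -2.0769146462948753
```

Emit:
drive_tool --moves '[{"travel": [0.1, 0.03, 0], "yaw": 0, "claw": 0}, {"travel": [0, 0, 0.3], "yaw": 0, "claw": 0}, {"travel": [0, 0, 0], "yaw": 0, "claw": 0}]'

```text
time_s: 22.32
position: [0.534, -0.1239, 0.1523]
eef_rot: [0.236, 0.072, 0.968, -0.045]
ft_force: [0.3, -0.4, -0.5]
grip_width: 0.0162
```

```bash
python3 ins.py .0 0 -.002 .057
```

```text
point above seat 0.02010492595504919 lateral tool xy (mm) [ 0.8537 -0.2727  0.0346]
to go units [-0.0545  0.0128  0.6685] down dir [-0.0388  0.0055  0.9992]
angle err deg 2.2455601960345444 [ 0.2836 -0.3604 -0.5304] axial N -0.6403016470549419 tq 0.003637965506844046 22.325 0.01620464116655411 j6 -2.082771192163177
```

Emit:
drive_tool --moves '[{"travel": [-0.01, 0, 0.25], "yaw": 0, "claw": 0}, {"travel": [-0.01, 0, 0.2], "yaw": 0, "claw": 0}, {"travel": [0, 0, 0], "yaw": 0, "claw": 0}]'

```text
time_s: 22.7
position: [0.5412, -0.1258, 0.1397]
eef_rot: [0.236, 0.072, 0.968, -0.045]
ft_force: [0.1, 1.0, -0.9]
grip_width: 0.0157
```

```bash
python3 ins.py .0 0 -.002 .057
```

```text
point above seat 0.0055074347476801126 lateral tool xy (mm) [ 0.7337 -0.4274  0.0309]
to go units [-0.0316  0.0153  0.1824] down dir [-0.0389  0.0055  0.9992]
angle err deg 2.2499897045968 [ 0.1142  1.0122 -0.8858] axial N -0.70099920478598 tq 0.03453208290625217 22.7 0.015727035123996737 j6 -2.0881977087372197
```

Emit:
drive_tool --moves '[{"travel": [0, 0, 0.08], "yaw": 0, "claw": 0}, {"travel": [0, 0, 0.06], "yaw": 0, "claw": 0}]'

```text
time_s: 22.95
position: [0.5435, -0.1264, 0.1367]
eef_rot: [0.236, 0.071, 0.968, -0.045]
ft_force: [-19.1, 5.8, 25.4]
grip_width: 0.0159
```

```bash
python3 ins.py .0 0 -.002 .057
```

```text
point above seat 0.0017081334198956796 lateral tool xy (mm) [ 0.1491 -0.4993  0.0085]
to go units [-0.0071  0.017   0.0566] down dir [-0.0381  0.0055  0.9993]
angle err deg 2.207701293998792 [-19.0665   5.7998  25.4086] axial N 31.955169082810762 tq -0.012530036416584709 22.95 0.015910593324091143 j6 -2.090347687004909
```

Emit:
drive_tool --moves '[{"travel": [0, 0, 0.05], "yaw": 0, "claw": 0}]'

```text
time_s: 23.08
position: [0.5443, -0.1265, 0.137]
eef_rot: [0.237, 0.071, 0.968, -0.045]
ft_force: [-26.5, 7.3, 31.1]
grip_width: 0.0159
```

```bash
python3 ins.py .0 0 -.002 .057
```

```text
point above seat 0.0015318503369586962 lateral tool xy (mm) [-0.7445 -0.4556 -0.0256]
to go units [0.0229 0.0155 0.0519] down dir [-0.0376  0.0053  0.9993]
angle err deg 2.1739495845814383 [-26.5277   7.3058  31.0715] axial N 40.661650855251196 tq 0.015591832030592716 23.075 0.015945601294198697 j6 -2.091125293000432
```

Emit:
drive_tool --moves '[{"travel": [0, 0, -0.02], "yaw": 0, "claw": 0.4}, {"travel": [0, 0, 0], "yaw": 0, "claw": 0.7}, {"travel": [0, 0, 0], "yaw": 0, "claw": 1}, {"travel": [0, 0, 0], "yaw": 0, "claw": 1}, {"travel": [0, 0, 0], "yaw": 0, "claw": 1}]'

```text
time_s: 23.7
position: [0.5446, -0.1267, 0.1383]
eef_rot: [0.238, 0.071, 0.968, -0.046]
ft_force: [-1.1, -0.1, 0.1]
grip_width: 0.0856
```

```bash
python3 ins.py .027 0 0 .003
python3 - <<'E'
from fit import *
a=axis(-.2425); S=np.array([.5699,-.135,.085])
for c in ("scene","top"):
  gg=bot.grab_frame(c)
  Q=pts(gg,(0,150,60),(8,255,255),[[.48,-.2,.1],[.6,-.05,.2]])
  if len(Q)>5: d=Q-S; h=d@a; print(c,len(Q),"heights",np.percentile(h,[2,50,98]),"lat",np.mean(d-np.outer(h,a),0))
  if c=="scene": save("j.png",cv2.resize(gg["frame"][130:220,160:270],(733,600),interpolation=cv2.INTER_CUBIC))
E
```

```text
point above seat 0.05646777083795775 lateral tool xy (mm) [-3.7607  1.5544 -0.1436]
to go units [ 0.0903 -0.0459  0.9864] down dir [-0.0357  0.006   0.9993]
angle err deg 2.0734855675146266 [-1.1467 -0.1481  0.1417] axial N 0.6614568580894271 tq 0.013764792217109346 23.7 0.08556542185307572 j6 -2.0909363637402905
scene 122 heights [0.04   0.051  0.0616] lat [-0.0003  0.0054 -0.0009]
top 36 heights [0.0449 0.0548 0.064 ] lat [-0.0009  0.004  -0.001 ]
```

View pics/j.png

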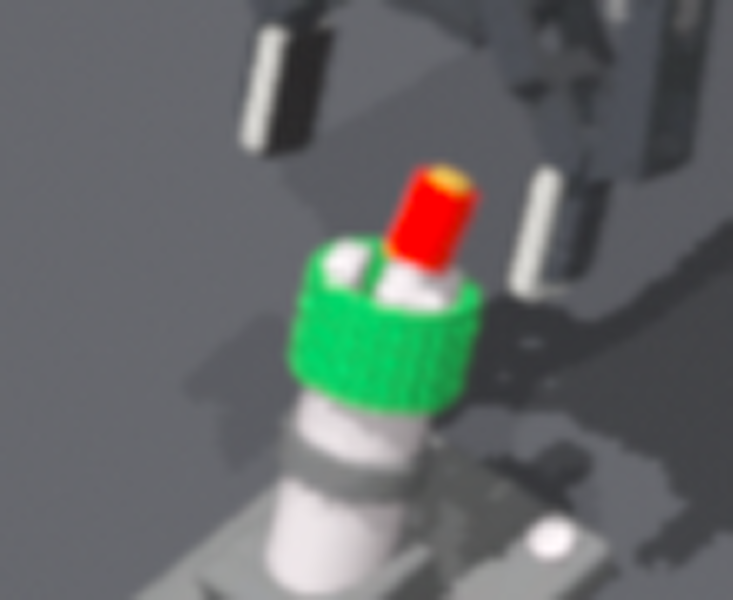

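Emit:
drive_tool --moves '[{"travel": [0.1, -0.04, 0.3], "yaw": 0, "claw": 1}, {"travel": [0, 0, 0.3], "yaw": 0, "claw": 1}, {"travel": [0, 0, 0.3], "yaw": 0, "claw": 1}, {"travel": [0, 0, 0], "yaw": 0, "claw": 1}]'

```text
time_s: 24.3
position: [0.5543, -0.1311, 0.1106]
eef_rot: [0.237, 0.071, 0.968, -0.045]
ft_force: [0.4, 0.1, 0.4]
grip_width: 0.0854
```

```bash
python3 ins.py .027 0 0 .003
```

```text
point above seat 0.027186229955744504 lateral tool xy (mm) [1.2015 0.1328 0.0436]
to go units [-0.0403 -0.0044  0.0048] down dir [-0.0369  0.0058  0.9993]
angle err deg 2.1396742916516893 [0.4101 0.1329 0.4375] axial N 0.1957438946836852 tq -0.018442166411286594 24.3 0.0854482759209817 j6 -2.1182265868183685
```

Emit:
drive_tool --moves '[{"travel": [-0.03, 0, 0], "yaw": 0, "claw": 0}, {"travel": [0, 0, 0], "yaw": 0, "claw": 0}, {"travel": [0, 0, 0], "yaw": 0, "claw": 0}, {"travel": [0, 0, 0], "yaw": 0, "claw": 0}, {"travel": [0, 0, 0], "yaw": 0, "claw": 0}]' --squeeze 70

```text
time_s: 24.92
position: [0.5551, -0.1303, 0.1115]
eef_rot: [0.237, 0.07, 0.968, -0.045]
ft_force: [3.6, -0.8, -4.0]
grip_width: 0.0432
```

```bash
python3 ins.py .027 0 0 .003; python3 st.py|tail -1
```

```text
point above seat 0.027728309502174288 lateral tool xy (mm) [0.1726 1.0169 0.0018]
to go units [-0.0067 -0.0338  0.0242] down dir [-0.0372  0.0045  0.9993]
angle err deg 2.1472095895220518 [ 3.5829 -0.782  -3.9935] axial N -5.291417911712018 tq 0.046482942648618276 24.925 0.04315248400057988 j6 -2.1162876139820788
tilt 27.908407338769376 az -14.897791675749355 yaz 80.93493577860376 [ 3.5829 -0.782  -3.9935] [0.0724 0.1286 0.0721] tq about z -0.046482942648618276 0.04315248400057988
```

Emit:
drive_tool --moves '[{"travel": [0, 0, 0], "yaw": 1, "claw": 0}, {"travel": [0, 0, 0], "yaw": 1, "claw": 0}, {"travel": [0, 0, 0], "yaw": 1, "claw": 0}, {"travel": [0, 0, 0], "yaw": 1, "claw": 0}]'

```text
time_s: 25.42
position: [0.5552, -0.13, 0.1115]
eef_rot: [0.241, 0.242, 0.94, -0.002]
ft_force: [1.5, -0.9, -2.1]
grip_width: 0.0431
```

```bash
python3 ins.py .027 0 0 .003; python3 st.py|tail -1
```

```text
point above seat 0.027691853577896275 lateral tool xy (mm) [ 0.5668  1.174  -0.0005]
to go units [-0.0197 -0.0387  0.0231] down dir [-0.0338  0.0167  0.9993]
angle err deg 2.159734883891169 [ 1.5439 -0.877  -2.1343] axial N -2.7030056997527785 tq 0.26046797047650405 25.425 0.043066005844291495 j6 -1.7580733449628865
tilt 27.886985113921888 az -14.818025218097482 yaz 62.73856184572855 [ 1.5439 -0.877  -2.1343] [ 0.7792 -0.2704  0.7299] tq about z -0.26046797047650405 0.043066005844291495
```

Emit:
drive_tool --moves '[{"travel": [0, 0, 0], "yaw": 1, "claw": 0}, {"travel": [0, 0, 0], "yaw": 1, "claw": 0}, {"travel": [0, 0, 0], "yaw": 1, "claw": 0}, {"travel": [0, 0, 0], "yaw": 1, "claw": 0}]'

```text
time_s: 25.92
position: [0.5554, -0.1299, 0.1116]
eef_rot: [0.237, 0.406, 0.881, 0.042]
ft_force: [-0.5, -2.1, -1.9]
grip_width: 0.0435
```

```bash
python3 ins.py .027 0 0 .003|tail -1
```

```text
angle err deg 2.129753116420087 [-0.4573 -2.0856 -1.8792] axial N -1.655886674538697 tq 0.2965360811553508 25.925 0.04346082709565249 j6 -1.3989501468294676
```

Emit:
drive_tool --moves '[{"travel": [0, 0, 0], "yaw": 1, "claw": 0}, {"travel": [0, 0, 0], "yaw": 1, "claw": 0}]'

```text
time_s: 26.18
position: [0.5555, -0.1299, 0.1116]
eef_rot: [0.233, 0.484, 0.841, 0.064]
ft_force: [-0.2, -1.6, -4.3]
grip_width: 0.0434
```

```bash
python3 ins.py .027 0 0 .003
```

```text
point above seat 0.02759571253002286 lateral tool xy (mm) [ 1.0265  1.0018 -0.0095]
to go units [-0.0346 -0.0328  0.0202] down dir [-0.0204  0.0303  0.9993]
angle err deg 2.0944286306464384 [-0.2157 -1.6465 -4.3168] axial N -3.8314861682006205 tq 0.2769490546042309 26.175 0.043354506435880666 j6 -1.2193751975497564
```

Emit:
drive_tool --moves '[{"travel": [0, 0, 0], "yaw": 1, "claw": 0}, {"travel": [0, 0, 0], "yaw": 1, "claw": 0}]'

```text
time_s: 26.42
position: [0.5556, -0.13, 0.1116]
eef_rot: [0.227, 0.558, 0.794, 0.084]
ft_force: [-1.7, -1.6, -2.6]
grip_width: 0.0436
```

```bash
python3 ins.py .027 0 0 .003
```

```text
point above seat 0.027574237288110842 lateral tool xy (mm) [ 1.1369  0.8693 -0.0123]
to go units [-0.0382 -0.0283  0.0195] down dir [-0.0142  0.0328  0.9994]
angle err deg 2.0475649675137664 [-1.6819 -1.6375 -2.6181] axial N -1.6475753736924017 tq 0.29688624484344883 26.425 0.04361786633736993 j6 -1.039774218548913
```

Emit:
drive_tool --moves '[{"travel": [0, 0, 0], "yaw": 1, "claw": 0}, {"travel": [0, 0, 0], "yaw": 1, "claw": 0}]'

```text
time_s: 26.68
position: [0.5556, -0.13, 0.1115]
eef_rot: [0.218, 0.628, 0.74, 0.105]
ft_force: [0.1, -0.8, -4.1]
grip_width: 0.0431
```

```bash
python3 ins.py .027 0 0 .003|tail -1
```

```text
angle err deg 1.9991521075647918 [ 0.0955 -0.7594 -4.0771] axial N -3.6684054940101483 tq 0.24867199429400288 26.675 0.04308165897007919 j6 -0.860137082446777
```

Emit:
drive_tool --moves '[{"travel": [0, 0, 0], "yaw": 1, "claw": 0}, {"travel": [0, 0, 0], "yaw": 1, "claw": 0}]'

```text
time_s: 26.92
position: [0.5557, -0.1301, 0.1115]
eef_rot: [0.209, 0.692, 0.68, 0.124]
ft_force: [-1.6, 1.0, -2.4]
grip_width: 0.0435
```

```bash
python3 ins.py .027 0 0 .003|tail -1
```

```text
angle err deg 1.9386620295622898 [-1.585   0.9557 -2.387 ] axial N -1.1831690409282918 tq 0.258949002726245 26.925 0.043460856474151106 j6 -0.6804874487734358
```

Emit:
drive_tool --moves '[{"travel": [0, 0, 0], "yaw": 1, "claw": 0}, {"travel": [0, 0, 0], "yaw": 1, "claw": 0}]'

```text
time_s: 27.18
position: [0.5555, -0.1301, 0.1116]
eef_rot: [0.197, 0.75, 0.615, 0.142]
ft_force: [0.4, 0.2, -3.9]
grip_width: 0.0433
```

```bash
python3 ins.py .027 0 0 .003|tail -1
python3 - <<'E'
from fit import *
a=axis(-.2425); S=np.array([.5699,-.135,.085])
for c in ("scene","top"):
  gg=bot.grab_frame(c)
  Q=pts(gg,(0,150,60),(8,255,255),[[.48,-.2,.1],[.6,-.05,.2]])
  if len(Q)>5:
    f=lambda s: capcyl(Q,np.r_[S[:2]+s[:2],S[2]],(lambda v:v/np.linalg.norm(v))(a+np.r_[s[2:],0]),.009,.036,.061)
    s=least_squares(f,[0,0,0,0],loss="soft_l1",f_scale=.001); d=Q-S; h=d@a; print(c,len(Q),s.x,"lat",np.mean(d-np.outer(h,a),0))
E
```

```text
angle err deg 1.9122692688928562 [ 0.3816  0.2458 -3.9437] axial N -3.5710343950686445 tq 0.23585475031518072 27.175 0.04326072123534559 j6 -0.500784512876162
scene 119 [-0.0026  0.0014 -0.0059  0.0122] lat [0.0035 0.0059 0.0011]
```

Emit:
drive_tool --moves '[{"travel": [0, 0, 0], "yaw": 1, "claw": 0}, {"travel": [0, 0, 0], "yaw": 1, "claw": 0}]'

```text
time_s: 27.52
position: [0.5555, -0.1302, 0.1116]
eef_rot: [0.184, 0.8, 0.548, 0.159]
ft_force: [-1.3, -0.8, -1.7]
grip_width: 0.0433
```

```bash
python3 ins.py .027 0 0 .003|tail -1
```

```text
angle err deg 1.897824711698152 [-1.3486 -0.8034 -1.7349] axial N -0.9444100413466846 tq 0.2990339519227507 27.525 0.0432561205112172 j6 -0.328098222346545
```

Emit:
drive_tool --moves '[{"travel": [0, 0, 0], "yaw": 1, "claw": 0}, {"travel": [0, 0, 0], "yaw": 1, "claw": 0}]'

```text
time_s: 27.78
position: [0.5555, -0.1301, 0.1115]
eef_rot: [0.17, 0.845, 0.476, 0.174]
ft_force: [-0.0, 0.2, -2.8]
grip_width: 0.0432
```

```bash
python3 ins.py .027 0 0 .003|tail -1
```

```text
angle err deg 1.8945955258116685 [-0.0208  0.1789 -2.8019] axial N -2.394902976486061 tq 0.27147291574355603 27.775 0.04315481107231625 j6 -0.1529362074152521
```

Emit:
drive_tool --moves '[{"travel": [0, 0, 0], "yaw": 1, "claw": 0}, {"travel": [0, 0, 0], "yaw": 1, "claw": 0}]'

```text
time_s: 28.02
position: [0.5555, -0.1302, 0.1115]
eef_rot: [0.154, 0.883, 0.401, 0.189]
ft_force: [0.2, 0.1, -2.0]
grip_width: 0.0432
```

```bash
python3 ins.py .027 0 0 .003|tail -1
python3 - <<'E'
from fit import *
a=axis(-.2425); S=np.array([.5699,-.135,.085])
gg=bot.grab_frame("scene")
Q=pts(gg,(0,150,60),(8,255,255),[[.48,-.2,.1],[.6,-.05,.2]]); d=Q-S; h=d@a; print(len(Q),"lat",np.mean(d-np.outer(h,a),0))
save("k.png",cv2.resize(gg["frame"][130:220,160:270],(733,600),interpolation=cv2.INTER_CUBIC))
E
```

```text
angle err deg 1.8958878078995547 [ 0.2459  0.074  -1.983 ] axial N -1.8278193680670383 tq 0.260760962280086 28.025 0.04315355669580481 j6 0.022262998539494705
117 lat [0.0054 0.0041 0.0025]
```

View pics/k.png

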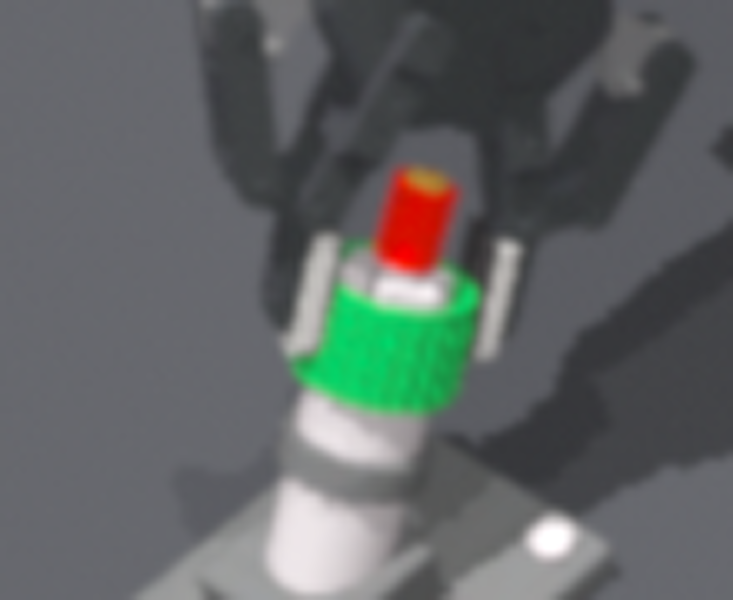

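Emit:
drive_tool --moves '[{"travel": [0, 0, 0], "yaw": 1, "claw": 0}, {"travel": [0, 0, 0], "yaw": 1, "claw": 0}]'

```text
time_s: 28.32
position: [0.5555, -0.1302, 0.1115]
eef_rot: [0.136, 0.915, 0.321, 0.201]
ft_force: [-0.3, 0.7, -2.4]
grip_width: 0.0433
```

```bash
python3 ins.py .027 0 0 .003|tail -1
```

```text
angle err deg 1.909164753139482 [-0.2907  0.6762 -2.4065] axial N -1.8618485105440339 tq 0.32785208786322284 28.325 0.04326549962107934 j6 0.1985555361914503
```

Emit:
drive_tool --moves '[{"travel": [0, 0, 0], "yaw": 1, "claw": 0}, {"travel": [0, 0, 0], "yaw": 1, "claw": 0}]'

```text
time_s: 28.58
position: [0.5555, -0.1301, 0.1115]
eef_rot: [0.118, 0.94, 0.241, 0.212]
ft_force: [1.8, -0.9, -1.6]
grip_width: 0.0435
```

```bash
python3 ins.py .027 0 0 .003|tail -1
```

```text
angle err deg 1.928846698332377 [ 1.8003 -0.8833 -1.6311] axial N -2.392434838086676 tq 0.31557105914764194 28.575 0.04353392382941235 j6 0.3716945328842367
```

Emit:
drive_tool --moves '[{"travel": [0, 0, 0], "yaw": 1, "claw": 0}]'

```text
time_s: 28.7
position: [0.5555, -0.1301, 0.1115]
eef_rot: [0.109, 0.949, 0.2, 0.217]
ft_force: [0.3, -0.3, -2.2]
grip_width: 0.0433
```

```bash
python3 ins.py .027 0 0 .003|tail -1
```

```text
angle err deg 1.9398113856739758 [ 0.3473 -0.3043 -2.1996] axial N -2.1100240468228226 tq 0.3449390857881463 28.7 0.043286011438091354 j6 0.458192831429565
```

Emit:
drive_tool --moves '[{"travel": [0, 0, 0], "yaw": 1, "claw": 0}]'

```text
time_s: 28.82
position: [0.5555, -0.1302, 0.1115]
eef_rot: [0.099, 0.957, 0.159, 0.221]
ft_force: [1.0, -3.9, -3.0]
grip_width: 0.0434
```

```bash
python3 ins.py .027 0 0 .003|tail -1
```

```text
angle err deg 1.957135844537554 [ 0.966  -3.9325 -3.0129] axial N -3.550248235113281 tq 0.35488434416999604 28.825 0.043427995980680624 j6 0.5446701768551578
```

Emit:
drive_tool --moves '[{"travel": [0, 0, 0], "yaw": 1, "claw": 0}]'

```text
time_s: 28.95
position: [0.5554, -0.1302, 0.1115]
eef_rot: [0.09, 0.963, 0.118, 0.225]
ft_force: [0.0, -0.1, -1.1]
grip_width: 0.0436
```

```bash
python3 ins.py .027 0 0 .003|tail -1
```

```text
angle err deg 1.972830614805165 [ 0.0178 -0.0651 -1.0739] axial N -0.9464854029656936 tq 0.41328143632225056 28.95 0.04364697513803898 j6 0.6311848161997465
```

Emit:
drive_tool --moves '[{"travel": [0, 0, 0], "yaw": 1, "claw": 0}]'

```text
time_s: 29.08
position: [0.5554, -0.1302, 0.1115]
eef_rot: [0.08, 0.967, 0.076, 0.229]
ft_force: [0.3, -1.3, -1.9]
grip_width: 0.0434
```

```bash
python3 ins.py .027 0 0 .003|tail -1
```

```text
angle err deg 1.9886890549189573 [ 0.3172 -1.2806 -1.939 ] axial N -1.986926150052101 tq 0.3659405383499598 29.075 0.04341001161021492 j6 0.7176313220582325
```

Emit:
drive_tool --moves '[{"travel": [0, 0, 0], "yaw": 0.8, "claw": 0}]'

```text
time_s: 29.2
position: [0.5555, -0.1301, 0.1115]
eef_rot: [0.072, 0.969, 0.043, 0.231]
ft_force: [0.9, -2.1, -2.2]
grip_width: 0.0431
```

```bash
python3 ins.py .027 0 0 .003|tail -1
```

```text
angle err deg 1.9991103393713066 [ 0.8531 -2.102  -2.2282] axial N -2.5961510934715544 tq 0.3574542098199525 29.2 0.04307421924263764 j6 0.7861658610193886
```

Emit:
drive_tool --moves '[{"travel": [0, 0, 0], "yaw": 0.9, "claw": 0}]'

```text
time_s: 29.32
position: [0.5555, -0.1301, 0.1115]
eef_rot: [0.063, 0.97, 0.005, 0.234]
ft_force: [0.5, -1.1, -2.2]
grip_width: 0.0434
```

```bash
python3 ins.py .027 0 0 .003|tail -1
```

```text
angle err deg 2.014941904973483 [ 0.5349 -1.1432 -2.2154] axial N -2.3154930096603406 tq 0.4389903611493639 29.325 0.043383093978006014 j6 0.8634244052715091
```

Emit:
drive_tool --moves '[{"travel": [0, 0, 0], "yaw": 0, "claw": 0}]'

```text
time_s: 29.45
position: [0.5555, -0.1301, 0.1115]
eef_rot: [0.063, 0.97, 0.007, 0.234]
ft_force: [0.5, -1.3, -2.5]
grip_width: 0.0428
```

```bash
python3 ins.py .027 0 0 .003|tail -1
```

```text
angle err deg 2.0212455899947304 [ 0.4931 -1.3482 -2.4557] axial N -2.5278852819921154 tq -0.02222867734154438 29.45 0.04283006301389662 j6 0.8605981343980904
```

Emit:
drive_tool --moves '[{"travel": [0, 0, 0], "yaw": 0, "claw": 1}, {"travel": [0, 0, 0], "yaw": 0, "claw": 1}, {"travel": [0, 0, 0], "yaw": 0, "claw": 1}, {"travel": [0, 0, 0], "yaw": 0, "claw": 1}, {"travel": [0, 0, -0.5], "yaw": 0, "claw": 1}, {"travel": [0, 0, -0.8], "yaw": 0, "claw": 1}, {"travel": [0, 0, -0.9], "yaw": 0, "claw": 1}, {"travel": [0, 0, -0.9], "yaw": 0, "claw": 1}, {"travel": [0, 0, -0.9], "yaw": 0, "claw": 1}, {"travel": [0, 0, -0.9], "yaw": 0, "claw": 1}, {"travel": [0, 0, 0], "yaw": 0, "claw": 1}, {"travel": [0, 0, 0], "yaw": 0, "claw": 1}]'

```text
time_s: 30.95
position: [0.4868, -0.1122, 0.2451]
eef_rot: [0.064, 0.97, 0.01, 0.234]
ft_force: [0.0, 0.2, 0.3]
grip_width: 0.0853
```

```bash
python3 st.py|tail -1
python3 - <<'E'
from fit import *
a=axis(-.2425); S=np.array([.5699,-.135,.085])
for c in ("scene","top"):
  gg=bot.grab_frame(c)
  Q=pts(gg,(0,150,60),(8,255,255),[[.48,-.2,.1],[.6,-.05,.2]])
  if len(Q)>8:
    d=Q-S; h=d@a; print(c,len(Q),"h",np.percentile(h,[2,98]))
    f=lambda s: capcyl(Q,np.r_[S[:2]+s[:2],S[2]],(lambda v:v/np.linalg.norm(v))(a+np.r_[s[2:],0]),.009,.036,.061)
    s=least_squares(f,[0,0,0,0],loss="soft_l1",f_scale=.001).x; v=a+np.r_[s[2:],0]; v/=np.linalg.norm(v); print(s,"lean deg",np.degrees(np.arccos(v@a)))
  if c=="scene": save("l.png",cv2.resize(gg["frame"][120:330,140:500],(800,467),interpolation=cv2.INTER_CUBIC))
E
```

```text
tilt 28.072531714259668 az -14.764200283267215 yaz -90.58694395968247 [0.0141 0.1933 0.3183] [0.0156 0.2168 0.0436] tq about z -0.057381514202842876 0.08534549966213194
scene 117 h [0.0391 0.0618]
[-0.0019  0.0013  0.0458 -0.0299] lean deg 2.831929663713682
top 27 h [0.041  0.0641]
[-0.0023  0.0039  0.0213 -0.0593] lean deg 3.5276308109420706
```

View pics/l.png

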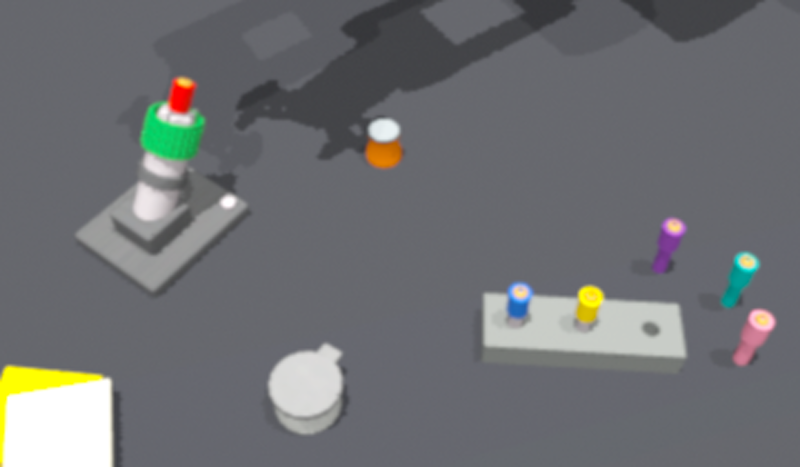

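The red bit stands home in the chuck at crop (182,95). The blue and yellow bits, pot and loupe look undisturbed, and the gripper is clear. I'm handing the job in.

```bash
python3 -c "
from bench import bot; print(bot.close_job())"
```

```text
the job is handed in; nothing more can be done
None
```

The red bit is home in the chuck with the jaws closed on it. The gripper is open and about 130 mm clear of the chuck, and the job was handed in at about 31 s. I couldn't test the grip directly; it rests on the torque readings.

**Tilting the tool:** The moves only shift and yaw, so I got the tilt by pushing past the arm's outer reach. That brought the tool to about 28°, roughly 2° off the chuck axis. Three of the joint readings passed their listed ranges while I did this:

| Joint | Listed limit (rad) | Lowest reading (rad) |
|---|---|---|
| 3 | 0.30 | 0.2975 |
| 2 | -0.89 | -0.8935 |
| 4 and 5 | not reached | – |

One 35 N wrist reading came as the arm stopped at that limit and was gone 0.1 s later. It was most likely inertia rather than contact.

**Seating:** The foot met the floor with about 40 N along the axis. The last pictures put the collar's top about 62–64 mm above the seat (61 mm expected), which fits a bit fully home.

**Tightening:** I turned the sleeve about 2.98 rad clockwise in a single grasp.
- **Torque rise:** It went from about 0.27 to 0.44 N m, a shift of about 0.17. That puts touch near 2.2–2.3 rad and the stop about 0.7–0.75 rad after it, inside the 0.6–0.8 best range.
- **Disagreement:** Readings scatter by about 0.02–0.03 N m. Two late ones (0.366 and 0.357) came out lower than expected.
- **Lean:** The final camera fits show the bit 3–3.5° off the nominal axis. They come from few pixels and disagree in direction, so I take that as mostly measurement error.

In the last picture the blue and yellow bits, the pot and the loupe look to be where they started.

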